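# Push the cake box home in the taping corner

### The arm

A 6-joint arm with a two-finger parallel gripper is mounted at the origin on the work surface. World frame = base frame: x ahead of the robot, y to its left, z up, the work surface at z = 0. Lengths are in m, angles in rad, forces in N, time in s.
With the tool pointing down it reaches from about 0.425 to 0.95 m from the base axis. Payload 3.5 kg.
Tool frame: the origin (TCP) lies at the very end of the fingers, on their centre line; the grasp point (between the pads) lies 19 mm behind it; z points along the fingers, y is the line along which they close (so a half turn about z gives the same grasp; the last joint's range is limited). The gripper opens to 85 mm and grips with 20 to 120 N. Pads are 22 mm wide; open, the fingers measure 114 mm over their backs; the gripper's body (76 mm by 85 mm) begins 54 mm behind the grasp point. The pads swing forward as they close: fully open they stand 13 mm farther back than shut.
Start: joints at [-1.273, 0.286, 1.577, -0, 1.279, -0.15], TCP at [0.292, -0.608, 0.231] pointing down, gripper open.
Joint ranges: [-2.77, 2.77], [-0.9, 2.22], [0.21, 2.48], [-1.53, 4.67], [0.24, 2.81], [-2.84, 2.84]. Speed limits (rad/s): [2.79, 2.79, 3.14, 3.14, 3.14, 3.14].

### API

Orientations are given as a unit quaternion [x, y, z, w].
In Python, from plant import ctrl, telemetry, read_camera gives the robot as it stands (ctrl), with the cameras as plain functions and the readings (telemetry).
- The arm moves only by the shell command python3 inch.py [FORCE], which reads ROWS from standard input. ROWS is a JSON object whose key "steps" holds a list of rows, 1 to 10 of them, each of 7 numbers: dx, dy, dz in fractions of the full range, 1 being 800 mm, then a rotation vector rx, ry, rz in fractions of the full range, 1 being 4 rad, then the opening from 0.0 (shut) to 1.0 (fully open); each row is the pose to reach, as a shift and turn from the pose commanded when the command began, along the tool's axes at that moment; what a row does not reach only later rows make up. A row lasts 1/8 s, in which the tool goes at most 0.0625 m and 0.188 rad, less where a joint would pass 70% of its speed; a pose out of reach is approached as far as the arm can. The fingers move at their own pace and stop on an object; FORCE is the grip in N (left out, the last holds). Time passes only in rows, so rows that do not move let the fingers close. It prints the time, the measured TCP pose, the force, the opening and the grip force at its end. A shift or turn number past 1, either way, is cut back to 1. Input that does not fit is refused with a message, and nothing moves.
- telemetry.get_state(): the state, without advancing time (a new reading comes with each control period).
- read_camera(name): name is "scene" or "side" or "wrist"; returns a dict with "pixels" (400x640x3 uint8, red, green, blue), "camera_matrix" (3x3 intrinsics, pixels), "xyz" and "orientation" of the camera in the world. Camera axes: x right, y down, z forward; pixel columns grow to the right and rows downward; lengths in m; the calibration is good to about 2 mm. A picture is of the moment at which its call begins. There is no depth.
- ctrl.sign_off(): hands the job in; it is judged then, once.
The state is a dict: "time": time; "qpos": joint angles; "dq": joint speeds; "joint_efforts": joint torques, N m; "eef_pos": TCP position; "tcp_rot": TCP orientation; "contact_force": force on the tool from outside, world axes, zero at the start; "wrist_torque": the same for the moment, N m; "opening": opening from 0.0 (shut) to 1.0 (fully open); "finger_force": force on a finger pad.
Only numpy, scipy, OpenCV 4.12 (cv2) and the standard library are available. Lean on these libraries where they do the work, as an engineer would, in place of code of your own. Each camera call takes 0.05 s, during which the arm holds its last target. There are 200 camera calls.

### The job

Push the white cake box along the bench with the fingers into the steel corner stop, until two of its sides lie flat against the two walls, then take the hand away. The box stays on the bench the whole time: do not lift, carry or tip it. Leave the brown box, the jar and the bottle where they stand.

Things in the scene. Friction and masses are not known exactly. Their poses are not given: they have to be found in the camera images.
- white_box: The cake box to push: white carton, tan window and green seal on its lid, 110 x 110 mm square, 60 mm high, closed and rigid, 0.25 to 0.5 kg, sliding on the bench. Origin: centre of its underside; z up, x and y square to its sides. Any of its sides may go to either wall.
- stop: Corner stop fixed to the bench: two steel walls at a right angle, 150 mm long, 35 high, 6 thick; flat green patch inside, flanges 20 wide, 6 high outside. Origin: inner corner at bench level; z up. One wall lies along its +y axis (the box meets it moving to +x), the other along its -x axis (met moving to -y). The box fully home: centre at x -55, y +55 mm in this frame.
- kraft_box: Bystander: brown carton with a red seal, 100 x 100 x 60 mm, outside the corner. Origin: centre of its underside.
- sprinkle_jar: Bystander: jar with orange label and yellow cap, 56 mm across, 85 mm high. Origin: centre of its underside.
- colour_bottle: Bystander: bottle with red label and black cap, 44 mm across, 100 mm high. Origin: centre of its underside.

How it is judged:
By the outcome, as a careful person would: the job done as asked, in the order asked, and still so for the second after the job is handed in, with the robot touching nothing.
It also fails if it takes over 51 s, if anything falls off the work surface, if the arm or the gripper's body presses on something with over 40 N, if the wrist force passes 120 N, or if a joint passes its speed limit or range.

## Working session

There is one attempt and no reset: what is moved stays moved. The work goes in short steps, Python scripts to look and compute and a shell command to move; the robot and the scene stay as the last step left them, time stands still between calls to the robot, and variables do not carry over. Pictures are saved under pics/ and viewed, at most 10 in all, crops included, and the job is handed in when it is done.

```bash
ls; mkdir -p pics
cat > h.py <<'E'
import numpy as np,cv2
from scipy.spatial.transform import Rotation as R
from plant import ctrl, telemetry, read_camera
def cam(n):
    c=read_camera(n); c['pixels']=np.array(c['pixels']); return c
def save(c,f): cv2.imwrite('pics/'+f,cv2.cvtColor(c['pixels'],cv2.COLOR_RGB2BGR))
def cast(c,uv,z):
    uv=np.atleast_2d(uv).astype(float); K=np.array(c['camera_matrix'])
    d=np.c_[uv,np.ones(len(uv))]@np.linalg.inv(K).T@R.from_quat(c['orientation']).as_matrix().T
    o=np.array(c['xyz']); return o+d*((z-o[2])/d[:,2])[:,None]
E
python3 - <<'E'
from h import *
for n in ['scene','side']:
    c=cam(n); save(c,n+'0.png'); print(n,c['xyz'],c['orientation'])
s=telemetry.get_state(); print(s['eef_pos'],s['tcp_rot'],s['contact_force'],s['time'])
E
```

```text
inch.py
pics
plant.py
scene [0.94913779 0.44966227 0.83293554] [ 0.27833845  0.91005275 -0.29518278 -0.08484589]
side [0.36023211 0.39306382 0.60583279] [-0.26034085  0.90086016 -0.33434877  0.09425773]
[ 0.29210346 -0.60786693  0.23004946] [ 9.75042438e-01  2.22015890e-01 -7.03838711e-05 -1.08766192e-03] [-0.05858254  0.62235463  0.45312237] 0.1
```

View pics/scene0.png

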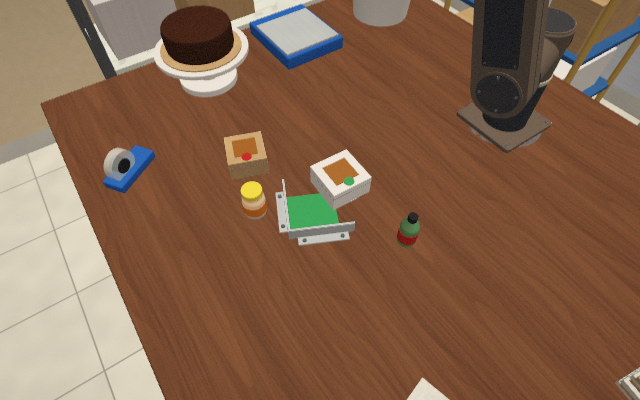

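View pics/side0.png

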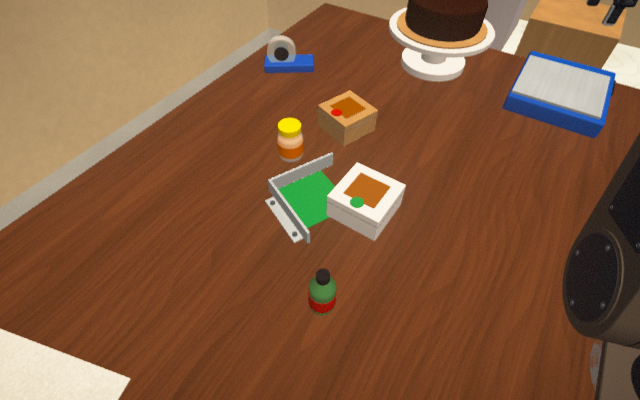

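The scene view shows the white box lid near (340,170), just outside the green patch of the stop, whose corner is near (288,234). The kraft box is at (246,150), the jar at (253,200) and the bottle at (409,230). The side view shows the same layout. Next I'll fit contours.

```bash
cat > m.py <<'E'
from h import *
def quad(mask):
    cs,_=cv2.findContours(mask.astype(np.uint8),cv2.RETR_EXTERNAL,cv2.CHAIN_APPROX_NONE)
    k=max(cs,key=cv2.contourArea); h=cv2.convexHull(k)
    for e in np.arange(.01,.2,.005):
        q=cv2.approxPolyDP(h,e*cv2.arcLength(h,True),True)
        if len(q)<=4: break
    return q[:,0],cv2.contourArea(k)
def lid(c,roi,v=185):
    p=c['pixels'].astype(int); m=np.zeros(p.shape[:2],bool); x0,y0,x1,y1=roi; m[y0:y1,x0:x1]=1
    w=(p.min(2)>v)&m
    return w
E
python3 - <<'E'
from m import *
rois={'scene':(300,145,378,205),'side':(322,160,410,240)}
ims=[]
for n,r in rois.items():
    c=cam(n); p=c['pixels'].astype(int)
    hsv=cv2.cvtColor(c['pixels'],cv2.COLOR_RGB2HSV)
    x0,y0,x1,y1=r; g=c['pixels'][y0:y1,x0:x1].min(2); print(n,np.histogram(g,bins=range(100,261,10))[0])
    gm=(hsv[...,0]>50)&(hsv[...,0]<80)&(hsv[...,1]>120)&(hsv[...,2]>110)
    q,a=quad(gm); print('green',a,q.tolist(),cast(c,q,0)[:,:2].round(4).tolist())
    for nm,(lo,hi),z in [('yellow',(26,34),.085)]:
        mm=(hsv[...,0]>=lo)&(hsv[...,0]<=hi)&(hsv[...,1]>200)&(hsv[...,2]>180)
        v,u=np.nonzero(mm); print(nm,len(u),cast(c,[u.mean(),v.mean()],z).round(3))
    crop=c['pixels'][130:250,215:425] if n=='scene' else c['pixels'][85:320,255:420]
    ims.append(cv2.resize(crop,None,fx=3.7 if n=='scene' else 2.5,fy=3.7 if n=='scene' else 2.5,interpolation=cv2.INTER_CUBIC))
for i,im in enumerate(ims): cv2.imwrite(f'pics/crop{i}.png',im[...,::-1])
E
```

```text
scene [ 28  51 287 209 256   9  26  58   5  11  87 713  42   0   0   0]
green 1267.5 [[338, 222], [291, 228], [287, 198], [320, 194]] [[0.6036, 0.021], [0.7064, -0.0281], [0.6675, -0.1097], [0.5917, -0.0734]]
yellow 0 [[nan nan nan]]
side [  38   56  160  837  182  154   57   21   30   42   65   61   75 1237
    0    0]
green 1701.5 [[321, 171], [328, 217], [307, 227], [279, 189]] [[0.6632, -0.1158], [0.585, -0.0153], [0.6068, 0.0273], [0.71, -0.0237]]
yellow 267 [[ 0.749 -0.124  0.085]]<stdin>:12: RuntimeWarning: Mean of empty slice.
  ret = ret.dtype.type(ret / rcount)
```

View pics/crop0.png

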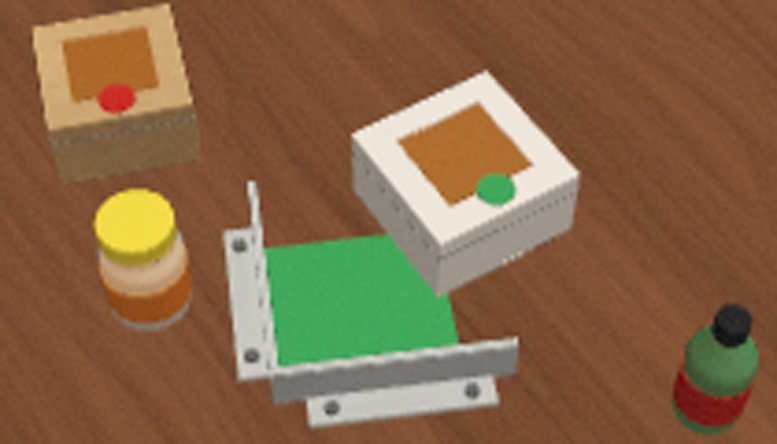

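View pics/crop1.png

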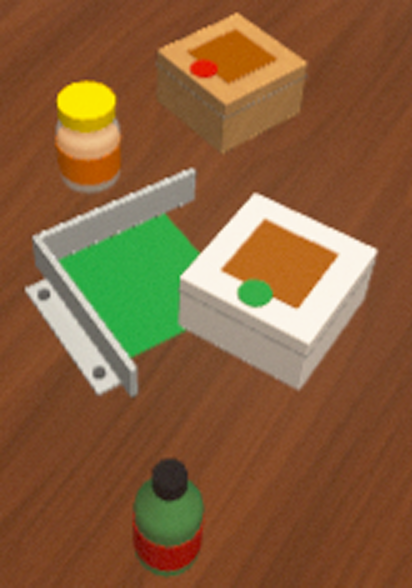

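Both crops show the layout clearly. The side-crop lid corners are near (257,194), (376,250), (308,348) and (181,280). The scene crop shows the wall tops at (251,183), (272,375) and (516,340). I'll cast these.

```bash
cat >> m.py <<'E'
def box(n,roi,v=195):
    c=cam(n); q,a=quad(lid(c,roi,v)); w=cast(c,q,.06)[:,:2]
    e=np.roll(w,-1,0)-w; L=np.linalg.norm(e,axis=1)
    ang=np.degrees(np.arctan2(e[:,1],e[:,0]))%90
    return c,q,w,L,ang
E
python3 - <<'E'
from m import *
for n,r in {'scene':(300,145,378,205),'side':(322,160,410,240)}.items():
    c,q,w,L,a=box(n,r); print(n,q.tolist(),w.round(4).tolist(),'mean',w.mean(0).round(4),L.round(4),a.round(1))
    P={'scene':[(282.8,179.5),(288.5,231.4),(354.5,221.9)],'side':[(332.6,153),(269.4,180.2),(308.6,233)]}[n]
    p=cast(c,P,.035)[:,:2]; e=np.diff(p,axis=0); print('B,corner,A',p.round(4).tolist(),np.linalg.norm(e,axis=1),np.degrees(np.arctan2(e[:,1],e[:,0])))
    hsv=cv2.cvtColor(c['pixels'],cv2.COLOR_RGB2HSV); h,s,v=hsv[...,0],hsv[...,1],hsv[...,2]
    blk={'scene':(404,208,424,226),'side':(312,266,334,284)}[n]
    k=[((u+0.),(w_+0.)) for u,w_ in [((blk[0]+blk[2])/2-1,(blk[1]+blk[3])/2)]]
    print('bottle cap',cast(c,k,.095).round(3))
    kr={'scene':(215,125,272,180),'side':(315,88,380,145)}[n]
    jr={'scene':(238,178,268,198),'side':(275,115,306,138)}[n]
    sub=hsv[jr[1]:jr[3],jr[0]:jr[2]]; m=(sub[...,0]>24)&(sub[...,0]<36)&(sub[...,1]>180)&(sub[...,2]>140); vv,uu=np.nonzero(m); print('jar',len(uu),cast(c,[uu.mean()+jr[0],vv.mean()+jr[1]],.08).round(3))
E
```

```text
scene [[346, 150], [370, 177], [334, 195], [311, 166]] [[0.4836, -0.1147], [0.4885, -0.0103], [0.592, -0.0148], [0.5869, -0.1201]] mean [ 0.5378 -0.065 ] [0.1045 0.1036 0.1054 0.1035] [87.3 87.5 87.2 87. ]
B,corner,A [[0.6578, -0.1411], [0.7262, -0.0034], [0.5865, 0.0602]] [0.15368322 0.15350104] [ 63.57816931 155.49820311]
bottle cap [[0.502 0.15  0.095]]
jar 207 [[ 0.75  -0.122  0.08 ]]
side [[356, 163], [404, 184], [378, 222], [327, 195]] [[0.5855, -0.1223], [0.4806, -0.121], [0.4826, -0.0125], [0.5909, -0.0182]] mean [ 0.5349 -0.0685] [0.1049 0.1086 0.1085 0.1042] [89.3 89.  87.  87. ]
B,corner,A [[0.653, -0.1459], [0.72, -0.0086], [0.5829, 0.0581]] [0.1527696  0.15249892] [ 63.96414781 154.05999003]
bottle cap [[0.502 0.146 0.095]]
jar 307 [[ 0.751 -0.127  0.08 ]]
```

The manual's scale: shifts go in shares of 800 mm and turns go in shares of 4 rad. Converting my numbers, 0.379 m is 0.4738, -0.19 m is -0.2375, -0.674 rad is -0.1685.

```bash
echo '{"steps": [[0.05,-0.0375,0,0,0,-0.0175,0.55],[0.1,-0.0788,0,0,0,-0.035,0.55],[0.15,-0.1188,0,0,0,-0.0525,0.55],[0.2,-0.1588,0,0,0,-0.07,0.55],[0.25,-0.1975,0,0,0,-0.0875,0.55],[0.3,-0.2375,0,0,0,-0.105,0.55],[0.35,-0.2763,0,0,0,-0.125,0.55],[0.4,-0.3163,0,0,0,-0.145,0.55],[0.45,-0.3563,0,0,0,-0.1625,0.55],[0.4738,-0.375,0,0,0,-0.1685,0.55]]}' | python3 inch.py
cat > s.py <<'E'
from h import *
C=np.array([.715,-.0088]); a=np.radians(64.2); X=np.array([np.cos(a),np.sin(a)]); Y=np.array([-X[1],X[0]])
def S(p): d=np.asarray(p)[...,:2]-C; return np.stack([d@X,d@Y],-1)
if __name__=='__main__':
    s=telemetry.get_state(); r=R.from_quat(s['tcp_rot']).as_matrix(); p=s['eef_pos']
    print('t',s['time'],'stop xy',S(p).round(4),'z',p[2],'tool x deg in stop',np.degrees(np.arctan2(r[1,0],r[0,0]))-64.2,'F',np.round(s['contact_force'],1),s['opening'])
E
python3 s.py
```

```text
time: 1.55
eef_pos: [0.5047, -0.1715, 0.2315]
tcp_rot: [0.846, 0.533, 0.0, 0.0]
contact_force: [0.2, -0.3, -0.5]
opening: 0.55
finger_force: 0.0
t 1.55 stop xy [-0.238   0.1185] z 0.23148931515707813 tool x deg in stop 0.27507608642389414 F [ 0.2 -0.3 -0.5] 0.5497053812328656
```

In the tool's units: 0.208 m is 0.26, 0.19 m is 0.2375.

```bash
echo '{"steps": [[0,0,0.0625,0,0,0,0.55],[0,0,0.125,0,0,0,0.55],[0,0,0.1875,0,0,0,0.55],[0,0,0.2375,0,0,0,0.55],[0,0,0.26,0,0,0,0.55],[0,0,0.26,0,0,0,0.55]]}' | python3 inch.py; python3 s.py
echo '{"steps": [[0.015,0,0,0,0,0,0.55],[0.03,0,0,0,0,0,0.55],[0.0425,0,0,0,0,0,0.55],[0.055,0,0,0,0,0,0.55],[0.0675,0,0,0,0,0,0.55],[0.08,0,0,0,0,0,0.55],[0.0925,0,0,0,0,0,0.55],[0.105,0,0,0,0,0,0.55],[0.1175,0,0,0,0,0,0.55],[0.125,0,0,0,0,0,0.55]]}' | python3 inch.py; python3 s.py
python3 - <<'E'
from h import *
c=cam('side'); save(c,'p1.png')
E
```

```text
time: 2.3
eef_pos: [0.5035, -0.1736, 0.0226]
tcp_rot: [0.847, 0.532, -0.001, -0.001]
contact_force: [0.1, -0.5, 0.6]
opening: 0.547
finger_force: 0.0
t 2.3 stop xy [-0.2405  0.1187] z 0.022577100603918043 tool x deg in stop 0.07282458729471841 F [ 0.1 -0.5  0.6] 0.5474552937809835
time: 3.55
eef_pos: [0.5475, -0.0831, 0.0232]
tcp_rot: [0.847, 0.532, -0.0, -0.0]
contact_force: [-3.7, -4.5, 2.7]
opening: 0.545
finger_force: 2.2
t 3.55 stop xy [-0.1398  0.1184] z 0.023233954518218244 tool x deg in stop 0.10493997517873765 F [-3.7 -4.5  2.7] 0.5451065526303661
```

View pics/p1.png

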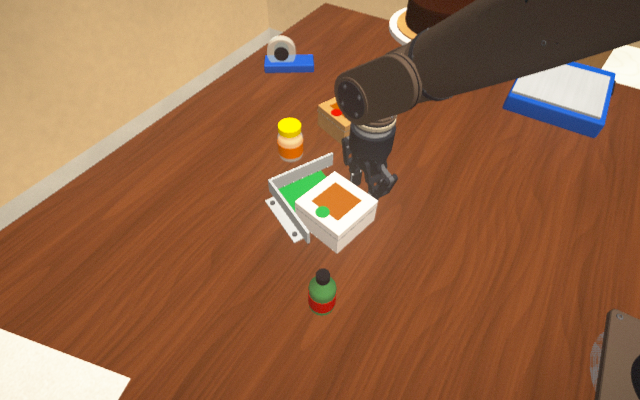

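The box has turned square to the stop and sits near (337,208). The fingers are behind it at (375,185). I'll measure it.

```bash
cat > b.py <<'E'
from m import *; from s import S
import sys
n=sys.argv[1]; roi=eval(sys.argv[2])
c,q,w,L,a=box(n,roi); print(q.tolist(),'stop centre',S(w.mean(0)).round(4),L.round(3),'yaw',((a-64.2+45)%90-45).round(1))
print(S(w).round(4).tolist())
E
python3 b.py side '(288,170,380,245)'; python3 b.py scene '(275,150,360,225)'
```

```text
[[334, 171], [376, 200], [339, 235], [295, 202]] stop centre [-0.0687  0.1283] [0.106 0.106 0.107 0.109] yaw [13.3 15.7 14.7 15. ]
[[-0.1084, 0.0625], [-0.1327, 0.1656], [-0.0304, 0.1943], [-0.0032, 0.0908]]
[[352, 170], [359, 206], [329, 216], [313, 182]] stop centre [-0.0636  0.119 ] [0.109 0.075 0.105 0.102] yaw [-2.6 13.4 12.2 13.1]
[[-0.1282, 0.1645], [-0.0193, 0.1596], [-0.0019, 0.087], [-0.1049, 0.0648]]
```

In the tool's units: 0.015 m is 0.0188, 0.003 m is 0.0038.

```bash
echo '{"steps": [[0.0038,0,0,0,0,0,0.55],[0.0075,0,0,0,0,0,0.55],[0.0113,0,0,0,0,0,0.55],[0.015,0,0,0,0,0,0.55],[0.0188,0,0,0,0,0,0.55],[0.0188,0,0,0,0,0,0.55]]}' | python3 inch.py; python3 s.py;python3 b.py side '(280,165,385,248)'; python3 b.py scene '(278,150,372,225)'
```

```text
time: 4.45
eef_pos: [0.5462, -0.0761, 0.0225]
tcp_rot: [0.844, 0.537, -0.012, -0.001]
contact_force: [-24.4, -25.4, 12.7]
opening: 0.549
finger_force: 15.2
t 4.45 stop xy [-0.1341  0.1227] z 0.022536051978336257 tool x deg in stop 0.7631950836231027 F [-24.4 -25.4  12.7] 0.5491828983832785
[[333, 173], [375, 203], [335, 237], [293, 201]] stop centre [-0.0635  0.1293] [0.107 0.107 0.109 0.104] yaw [12.5 12.8 11.1 11.5]
[[-0.1037, 0.066], [-0.1267, 0.1703], [-0.0223, 0.1941], [-0.0013, 0.0868]]
[[355, 172], [371, 205], [329, 217], [314, 183]] stop centre [-0.0599  0.1278] [0.104 0.103 0.104 0.106] yaw [ 9.3 10.5 11.  10.5]
[[-0.1208, 0.1705], [-0.018, 0.1874], [0.0008, 0.0865], [-0.1015, 0.0667]]
```

In the tool's units: -0.106 m is -0.1325, -0.09 m is -0.1125, -1.26 rad is -0.315.

```bash
echo '{"steps": [[-0.0375,0,0,0,0,0,0.65],[-0.0375,0,-0.0625,0,0,0,0.65],[-0.0375,0,-0.1125,0,0,0,0.65],[0,-0.025,-0.1125,0,0,-0.045,0.65],[0.025,-0.05,-0.1125,0,0,-0.09,0.65],[0.05,-0.075,-0.1125,0,0,-0.135,0.65],[0.075,-0.1,-0.1125,0,0,-0.18,0.65],[0.0825,-0.125,-0.1125,0,0,-0.225,0.65],[0.0825,-0.1325,-0.1125,0,0,-0.27,0.65],[0.0825,-0.1325,-0.1125,0,0,-0.315,0.65]]}' | python3 inch.py; echo '{"steps": [[0,0,0,0,0,-0.04,0.65],[0,0,0,0,0,-0.0778,0.65],[0,0,0,0,0,-0.0778,0.65]]}' | python3 inch.py; python3 s.py; python3 b.py side '(280,165,385,248)'
```

```text
time: 5.8
eef_pos: [0.4866, 0.0363, 0.113]
tcp_rot: [0.368, 0.93, 0.001, -0.0]
contact_force: [0.0, 0.4, 0.4]
opening: 0.65
finger_force: 0.0
time: 6.18
eef_pos: [0.4871, 0.0357, 0.1132]
tcp_rot: [0.224, 0.975, 0.001, 0.0]
contact_force: [-0.1, -0.1, -0.3]
opening: 0.655
finger_force: 0.0
t 6.175 stop xy [-0.0591  0.2245] z 0.11318221526479852 tool x deg in stop 89.94754789744276 F [-0.1 -0.1 -0.3] 0.6545644752583191
[[334, 173], [376, 204], [342, 247], [294, 202]] stop centre [-0.0637  0.1368] [0.108 0.115 0.129 0.106] yaw [11.4 22.5  8.6 12.4]
[[-0.1053, 0.0671], [-0.1268, 0.1732], [-0.0209, 0.2171], [-0.0017, 0.0898]]
```

In the tool's units: 0.091 m is 0.1138, 0.08 m is 0.1.

```bash
echo '{"steps": [[0,0,0.05,0,0,0,0.65],[0,0,0.1,0,0,0,0.65],[0,0,0.1138,0,0,0,0.65],[0,0,0.1138,0,0,0,0.65]]}' | python3 inch.py; echo '{"steps": [[-0.0125,0,0,0,0,0,0.65],[-0.025,0,0,0,0,0,0.65],[-0.035,0,0,0,0,0,0.65],[-0.045,0,0,0,0,0,0.65],[-0.055,0,0,0,0,0,0.65],[-0.065,0,0,0,0,0,0.65],[-0.075,0,0,0,0,0,0.65],[-0.085,0,0,0,0,0,0.65],[-0.095,0,0,0,0,0,0.65],[-0.105,0,0,0,0,0,0.65]]}' | python3 inch.py; python3 s.py
python3 - <<'E'
from h import *
c=cam('scene'); cv2.imwrite('pics/p2.png',cv2.resize(c['pixels'][110:270,210:440],None,fx=3,fy=3,interpolation=cv2.INTER_CUBIC)[...,::-1])
E
```

```text
time: 6.72
eef_pos: [0.4869, 0.0353, 0.0221]
tcp_rot: [0.223, 0.975, 0.0, -0.001]
contact_force: [0.3, 0.3, 0.3]
opening: 0.649
finger_force: 0.0
time: 7.98
eef_pos: [0.5623, -0.0015, 0.0223]
tcp_rot: [0.223, 0.975, -0.0, -0.001]
contact_force: [-4.9, 2.3, 6.1]
opening: 0.649
finger_force: 3.1
t 7.975 stop xy [-0.0599  0.1406] z 0.022270033497466223 tool x deg in stop 90.04126028572482 F [-4.9  2.3  6.1] 0.6488971005588154
```

View pics/p2.png

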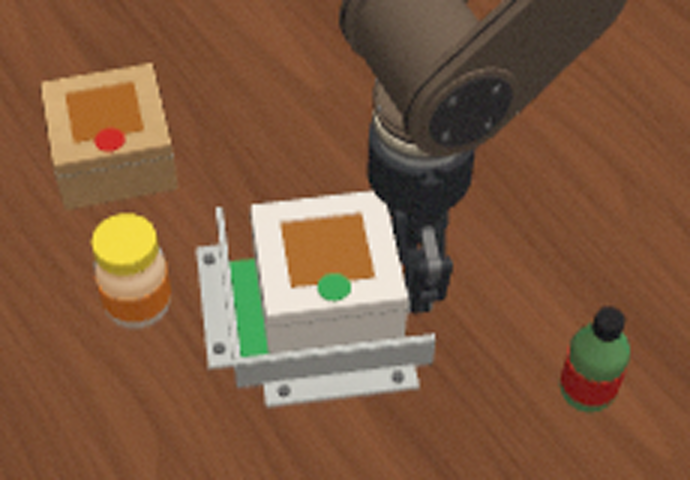

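The box is now square and slides between the walls. A strip of about 20 mm is left to wall B, at crop columns 230–265. I'll continue until the force rises.

In the tool's units: -0.018 m is -0.0225, -0.016 m is -0.02.

```bash
echo '{"steps": [[-0.005,0,0,0,0,0,0.65],[-0.01,0,0,0,0,0,0.65],[-0.015,0,0,0,0,0,0.65],[-0.02,0,0,0,0,0,0.65],[-0.0225,0,0,0,0,0,0.65],[-0.0225,0,0,0,0,0,0.65]]}' | python3 inch.py; python3 s.py;python3 b.py side '(270,155,370,235)'; python3 b.py scene '(278,150,350,225)'
```

```text
time: 8.78
eef_pos: [0.579, -0.0094, 0.0221]
tcp_rot: [0.223, 0.975, -0.0, 0.0]
contact_force: [-3.2, 0.1, 1.2]
opening: 0.649
finger_force: 1.3
t 8.775 stop xy [-0.0597  0.1222] z 0.022136512287381453 tool x deg in stop 90.06692466497815 F [-3.2  0.1  1.2] 0.6489217646745045
[[271, 197], [300, 234], [289, 234], [270, 207]] stop centre [0.0341 0.1096] [0.1   0.019 0.07  0.024] yaw [  1.9 -31.9  -0.  -32.1]
[[0.0286, 0.0568], [0.0253, 0.1572], [0.0413, 0.1472], [0.0413, 0.0771]]
[[325, 175], [337, 209], [291, 215], [286, 179]] stop centre [-0.0704  0.0522] [0.105 0.106 0.107 0.095] yaw [ 6.3  0.6  0.4 -0.9]
[[-0.1222, 0.0966], [-0.0183, 0.1082], [-0.0172, 0.0023], [-0.1238, 0.0016]]
```

In the tool's units: -0.004 m is -0.005, -0.002 m is -0.0025.

```bash
for i in 1; do echo '{"steps": [[-0.0025,0,0,0,0,0,0.65],[-0.005,0,0,0,0,0,0.65],[-0.005,0,0,0,0,0,0.65]]}' | python3 inch.py; done; python3 s.py
```

```text
time: 9.25
eef_pos: [0.5821, -0.0105, 0.0221]
tcp_rot: [0.223, 0.975, 0.0, -0.001]
contact_force: [-5.2, 2.2, 2.3]
opening: 0.645
finger_force: 2.5
t 9.25 stop xy [-0.0594  0.1189] z 0.02211580517721216 tool x deg in stop 90.0668490502991 F [-5.2  2.2  2.3] 0.6449783444876148
```

In the tool's units: -0.004 m is -0.005, -0.002 m is -0.0025.

```bash
echo '{"steps": [[-0.0025,0,0,0,0,0,0.65],[-0.005,0,0,0,0,0,0.65],[-0.005,0,0,0,0,0,0.65]]}' | python3 inch.py; python3 s.py
```

```text
time: 9.62
eef_pos: [0.5819, -0.0104, 0.0221]
tcp_rot: [0.223, 0.975, 0.001, -0.007]
contact_force: [-16.1, 5.8, 12.5]
opening: 0.644
finger_force: 8.7
t 9.625 stop xy [-0.0593  0.1191] z 0.022120675407242323 tool x deg in stop 90.06438444634306 F [-16.1   5.8  12.5] 0.6439155670300309
```

In the tool's units: -0.116 m is -0.145, -0.09 m is -0.1125, 1.18 rad is 0.295.

```bash
echo '{"steps": [[0.0188,0,0,0,0,0,0.65],[0.0375,0,0,0,0,0,0.6],[0.0375,0,-0.0625,0,0,0,0.55],[0.0375,0,-0.1125,0,0,0.025,0.55],[0.025,-0.025,-0.1125,0,0,0.07,0.55],[0,-0.05,-0.1125,0,0,0.115,0.55],[-0.025,-0.075,-0.1125,0,0,0.16,0.55],[-0.05,-0.1,-0.1125,0,0,0.205,0.55],[-0.0688,-0.125,-0.1125,0,0,0.25,0.55],[-0.0688,-0.145,-0.1125,0,0,0.295,0.55]]}' | python3 inch.py; echo '{"steps": [[0,0,0,0,0,0.045,0.55],[0,0,0,0,0,0.09,0.55],[0,0,0,0,0,0.0978,0.55],[0,0,0,0,0,0.0978,0.55]]}' | python3 inch.py;python3 s.py
python3 - <<'E'
from h import *
c=cam('side'); cv2.imwrite('pics/p3.png',cv2.resize(c['pixels'][80:280,240:420],None,fx=3,fy=3,interpolation=cv2.INTER_CUBIC)[...,::-1])
E
```

```text
time: 10.88
eef_pos: [0.5861, -0.1424, 0.1125]
tcp_rot: [0.73, 0.684, 0.0, 0.001]
contact_force: [-0.6, 0.5, -0.3]
opening: 0.552
finger_force: 0.0
time: 11.38
eef_pos: [0.5855, -0.1409, 0.1124]
tcp_rot: [0.846, 0.533, 0.0, 0.0]
contact_force: [0.5, 0.4, 0.9]
opening: 0.546
finger_force: 0.0
t 11.375 stop xy [-0.1753  0.0591] z 0.11235930568189245 tool x deg in stop 0.2048665459408454 F [0.5 0.4 0.9] 0.5461168138279083
```

View pics/p3.png

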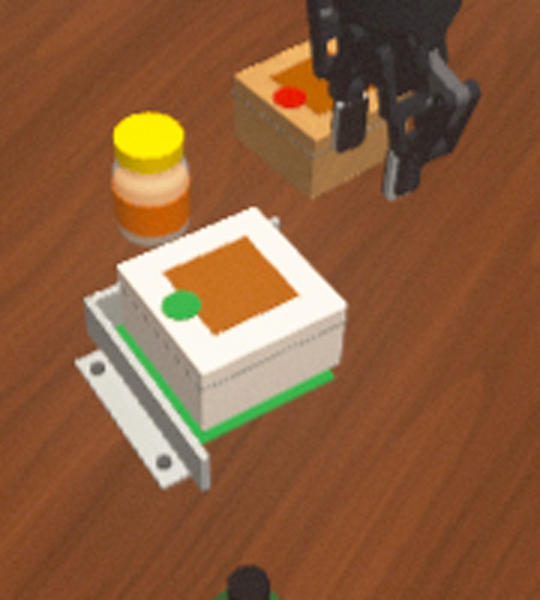

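The box is square and against the far wall, with a green gap of about 10 mm left along the near wall at crop (120–200, 325–435). I'll check the kraft box position before lowering.

Run:
```python
from h import *; from s import S
c=cam('side'); print(S(cast(c,[(344.3,145)],0)),S(cast(c,[(318.3,105),(345,126.7)],.06)))
c=cam('scene'); print(S(cast(c,[(224,138),(229,165),(267,158),(261,132)],.06)))
```

```text
[[-0.21066648 -0.04261113]] [[-0.1970023  -0.13554116]
 [-0.20483117 -0.03787763]]
[[-0.28560169 -0.14519782]
 [-0.18935981 -0.13407549]
 [-0.19864531 -0.03890993]
 [-0.29326909 -0.04787651]]
```

In the tool's units: 0.09 m is 0.1125, 0.08 m is 0.1.

```bash
echo '{"steps": [[0,0,0.05,0,0,0,0.55],[0,0,0.1,0,0,0,0.55],[0,0,0.1125,0,0,0,0.55],[0,0,0.1125,0,0,0,0.55]]}' | python3 inch.py; echo '{"steps": [[0.0125,0,0,0,0,0,0.55],[0.025,0,0,0,0,0,0.55],[0.035,0,0,0,0,0,0.55],[0.0425,0,0,0,0,0,0.55],[0.05,0,0,0,0,0,0.55],[0.0563,0,0,0,0,0,0.55],[0.0625,0,0,0,0,0,0.55],[0.065,0,0,0,0,0,0.55],[0.065,0,0,0,0,0,0.55]]}' | python3 inch.py; python3 s.py
```

```text
time: 12.02
eef_pos: [0.5853, -0.1408, 0.0222]
tcp_rot: [0.847, 0.532, -0.0, -0.0]
contact_force: [-0.3, -0.3, 0.1]
opening: 0.549
finger_force: 0.0
time: 13.15
eef_pos: [0.6079, -0.0946, 0.0226]
tcp_rot: [0.847, 0.532, -0.0, 0.0]
contact_force: [-3.5, -2.8, 2.9]
opening: 0.547
finger_force: 2.3
t 13.15 stop xy [-0.1238  0.0591] z 0.022578809141655082 tool x deg in stop 0.06621103372845027 F [-3.5 -2.8  2.9] 0.5474906950594012
```

In the tool's units: 0.005 m is 0.0063, 0.004 m is 0.005.

```bash
echo '{"steps": [[0.0025,0,0,0,0,0,0.55],[0.005,0,0,0,0,0,0.55],[0.0063,0,0,0,0,0,0.55],[0.0063,0,0,0,0,0,0.55]]}' | python3 inch.py; python3 s.py; echo '{"steps": [[0.0088,0,0,0,0,0,0.55],[0.0088,0,0,0,0,0,0.55]]}' | python3 inch.py; python3 s.py
```

```text
time: 13.65
eef_pos: [0.6094, -0.0914, 0.0226]
tcp_rot: [0.847, 0.532, -0.002, 0.001]
contact_force: [-5.3, -7.1, 5.1]
opening: 0.549
finger_force: 4.7
t 13.65 stop xy [-0.1203  0.0591] z 0.02261591221861737 tool x deg in stop 0.07764368873191074 F [-5.3 -7.1  5.1] 0.5488961653118768
time: 13.9
eef_pos: [0.609, -0.0911, 0.0228]
tcp_rot: [0.847, 0.532, -0.008, 0.002]
contact_force: [-20.2, -25.9, 10.9]
opening: 0.551
finger_force: 16.2
t 13.9 stop xy [-0.1202  0.0596] z 0.022777231515775577 tool x deg in stop 0.10987106661964674 F [-20.2 -25.9  10.9] 0.5507841663032165
```

In the tool's units: -0.17 m is -0.2125, -0.15 m is -0.1875.

```bash
echo '{"steps": [[-0.0125,0,0,0,0,0,0.55],[-0.05,0,0,0,0,0,0.55],[-0.0625,0,-0.0625,0,0,0,0.55],[-0.0625,0,-0.125,0,0,0,0.55],[-0.1,0,-0.1875,0,0,0,0.55],[-0.15,0.025,-0.2125,0,0,0,0.55],[-0.15,0.025,-0.2125,0,0,0,0.55]]}' | python3 inch.py
python3 - <<'E'
from h import *
a=[cv2.resize(cam(n)['pixels'][y:y+130,x:x+130],(400,400),interpolation=cv2.INTER_CUBIC) for n,x,y in [('scene',250,130),('side',250,125)]]
cv2.imwrite('pics/p4.png',np.hstack(a)[...,::-1])
E
python3 b.py side '(290,140,365,210)'; python3 b.py scene '(288,165,350,225)'
```

```text
time: 14.78
eef_pos: [0.5808, -0.2023, 0.1953]
tcp_rot: [0.847, 0.531, 0.002, 0.003]
contact_force: [0.6, 0.4, 0.0]
opening: 0.549
finger_force: 0.0
[[332, 153], [347, 186], [298, 208], [290, 164]] stop centre [-0.0715  0.0579] [0.095 0.107 0.115 0.091] yaw [-16.2  -1.5 -22.3 -11.1]
[[-0.1337, 0.0173], [-0.1072, 0.1087], [-0.0007, 0.1059], [-0.0443, -0.0003]]
[[329, 180], [337, 216], [290, 222], [288, 185]] stop centre [-0.052   0.0528] [0.106 0.107 0.106 0.099] yaw [ 0.6  0.3 -3.5  0.4]
[[-0.1054, 0.1037], [0.0007, 0.1049], [0.0013, -0.002], [-0.1046, 0.0044]]
```

View pics/p4.png

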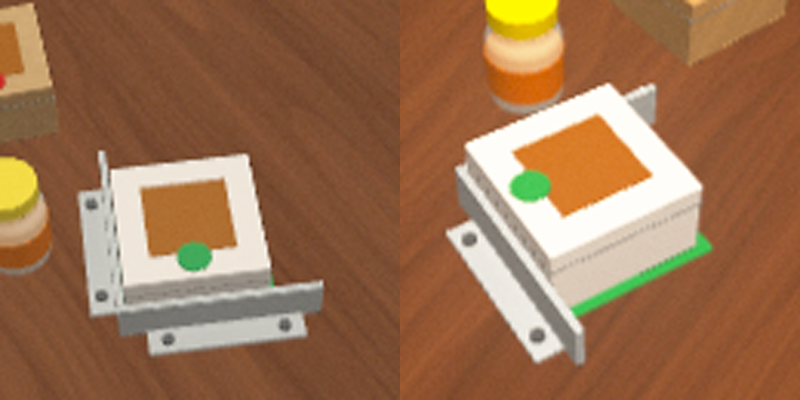

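Both views show the box nested in the corner. To be sure it is still tight on wall B after the last push, I'll give that side one more gentle press.

In the tool's units: 0.174 m is 0.2175, 0.12 m is 0.15, -1.571 rad is -0.3928.

```bash
echo '{"steps": [[0.025,-0.0163,0,0,0,-0.0425,0.65],[0.05,-0.0325,0,0,0,-0.085,0.65],[0.075,-0.05,0,0,0,-0.1275,0.65],[0.1,-0.0663,0,0,0,-0.17,0.65],[0.125,-0.0825,0,0,0,-0.2125,0.65],[0.15,-0.1,0,0,0,-0.255,0.65],[0.175,-0.1163,0,0,0,-0.2975,0.65],[0.2,-0.1325,0,0,0,-0.34,0.65],[0.2175,-0.145,0,0,0,-0.3825,0.65],[0.2175,-0.145,0,0,0,-0.3928,0.65]]}' | python3 inch.py; echo '{"steps": [[0,0,0,0,0,0,0.65],[0,0,0.0625,0,0,0,0.65],[0,0,0.125,0,0,0,0.65],[0,0,0.1875,0,0,0,0.65],[0,0,0.215,0,0,0,0.65],[0,0,0.215,0,0,0,0.65]]}' | python3 inch.py; python3 s.py
```

```text
time: 16.23
eef_pos: [0.5489, 0.0097, 0.1907]
tcp_rot: [0.22, 0.976, 0.0, -0.001]
contact_force: [-0.0, 0.1, -0.0]
opening: 0.652
finger_force: 0.0
time: 16.98
eef_pos: [0.5477, 0.0077, 0.0175]
tcp_rot: [0.223, 0.975, -0.0, -0.003]
contact_force: [-0.0, 0.1, -0.7]
opening: 0.651
finger_force: 0.0
t 16.975 stop xy [-0.0579  0.1578] z 0.017495464668443535 tool x deg in stop 90.05773649723706 F [-0.   0.1 -0.7] 0.6514032868658336
```

In the tool's units: -0.041 m is -0.0513, -0.039 m is -0.0488.

```bash
echo '{"steps": [[-0.0125,0,0,0,0,0,0.65],[-0.025,0,0,0,0,0,0.65],[-0.035,0,0,0,0,0,0.65],[-0.0413,0,0,0,0,0,0.65],[-0.045,0,0,0,0,0,0.65],[-0.0488,0,0,0,0,0,0.65],[-0.0513,0,0,0,0,0,0.65],[-0.0513,0,0,0,0,0,0.65]]}' | python3 inch.py; python3 s.py
```

```text
time: 17.98
eef_pos: [0.5824, -0.0088, 0.0201]
tcp_rot: [0.223, 0.975, 0.0, -0.007]
contact_force: [-13.3, 4.6, 12.5]
opening: 0.65
finger_force: 7.3
t 17.975 stop xy [-0.0577  0.1194] z 0.02008116381830449 tool x deg in stop 90.01528147822945 F [-13.3   4.6  12.5] 0.6501917007322656
```

The hand stalled at y = 0.119 with about 14 N, the same place as before, so the box is still seated. I'll withdraw and check.

In the tool's units: -0.2 m is -0.25, -0.15 m is -0.1875.

```bash
echo '{"steps": [[0.0125,0,0,0,0,0,0.65],[0.05,0,0,0,0,0,0.65],[0.0563,0,-0.0625,0,0,0,0.65],[0.0625,0,-0.125,0,0,0,0.65],[0.0625,0,-0.1875,0,0,0,0.65],[0.0625,0,-0.25,0,0,0,0.65],[0.0625,0,-0.25,0,0,0,0.65]]}' | python3 inch.py; python3 b.py scene '(288,165,350,225)'
python3 - <<'E'
from h import *
a=[cv2.resize(cam(n)['pixels'][y:y+130,x:x+130],(400,400),interpolation=cv2.INTER_CUBIC) for n,x,y in [('scene',250,130),('side',250,125)]]
cv2.imwrite('pics/p5.png',np.hstack(a)[...,::-1])
E
```

```text
time: 18.85
eef_pos: [0.545, 0.0105, 0.2261]
tcp_rot: [0.222, 0.975, 0.0, 0.006]
contact_force: [0.1, 0.1, -0.5]
opening: 0.652
finger_force: 0.0
[[329, 180], [337, 216], [290, 222], [288, 185]] stop centre [-0.052   0.0528] [0.106 0.107 0.106 0.099] yaw [ 0.6  0.3 -3.5  0.4]
[[-0.1054, 0.1037], [0.0007, 0.1049], [0.0013, -0.002], [-0.1046, 0.0044]]
```

View pics/p5.png

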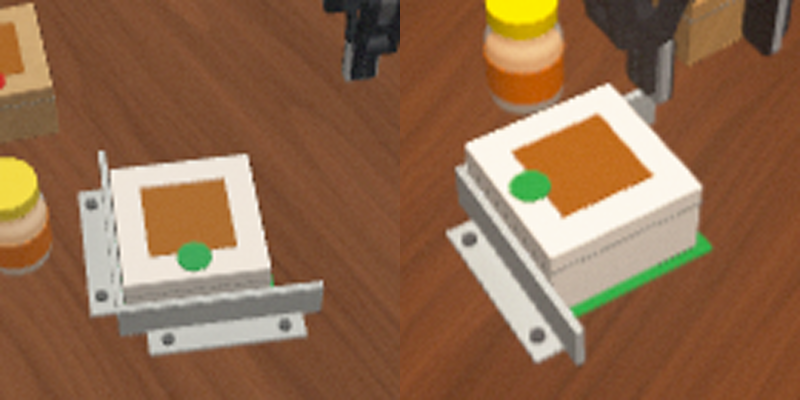

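The box is unchanged, square to both walls and in the corner, and the hand is clear above it. I'll hand the job in.

```bash
python3 -c "
from plant import ctrl, telemetry, read_camera
print(ctrl.sign_off())"
```

```text
the job is handed in; nothing more can be done
None
```

The white box is pushed home with two sides against the corner stop's walls, the hand is withdrawn, the bystanders were not touched, and the job was handed in at about 19 s; sign-off gave no verdict.

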